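Dip the sprung tongs and hold them at the mark over the drip bat

ROBOT

A 6-joint arm with a two-finger parallel gripper is mounted at the origin on the work surface. World frame = base frame: x ahead of the robot, y to its left, z up, the work surface at z = 0. Lengths are in m, angles in rad, forces in N, time in s.
With the tool pointing down it reaches from about 0.375 to 0.9 m from the base axis. Payload 3.1 kg.
Tool frame: the origin (TCP) lies at the centre of the arm's flange, where the gripper is bolted on; the fingertips stand 182 mm ahead of it and the grasp point (between the pads) lies 164 mm ahead of it; z points along the fingers, x is the direction in which the jaws open and shut, and the axes are right-handed (so a half turn about z gives the same grasp; the last joint's range is limited). The gripper opens to 87 mm and grips with 3 to 60 N. Pads are 19 mm wide; open, the fingers measure 117 mm over their backs; the gripper's body (75 mm by 190 mm) begins 51 mm behind the grasp point.
Start: joints at [-1.506, 0.527, 1.433, -0, 1.181, -0.178], TCP at [0.15, -0.607, 0.405] pointing down, gripper open.
Joint ranges: [-3.08, 3.08], [-0.75, 2.2], [0.22, 2.44], [-1.43, 4.57], [0, 2.65], [-2.85, 2.85]. Speed limits (rad/s): [2.79, 2.79, 3.14, 3.14, 3.14, 3.14].

INTERFACE

Orientations are given as a unit quaternion [x, y, z, w].
In Python, from rig import status, eyes, robot gives the robot as it stands. The module is installed in compiled form; this text tells all that it offers.
- The arm moves only by the tool step_arm, never from a script. Its argument "steps" is a list of rows, each a list of 7 numbers: the closure, from -1 (fully open) to 1 (shut), so that 0 is half open, then the shift along the tool's x, y, z each as a share of 0.025 m, from -1 to 1, then the turn, a rotation vector about the tool's x, y, z each as a share of 8 degrees, from -1 to 1. In form: [[jaw, dx, dy, dz, rx, ry, rz], ...]. A call has exactly 10 rows; each row shifts and turns the commanded pose from where the row before left it, along the tool's axes as they then stand; what a row does not reach is not made up. A row lasts 1/10 s, in which the tool goes at most 50 mm and 8.59 degrees, less where a joint would pass 70% of its speed; a pose out of reach is approached as far as the arm can. A call with a number of a shift or a turn outside -1 to 1 is refused whole. A call with a gripper value outside its range is refused whole. The fingers move at their own pace and stop on an object; "squeeze" is the grip in N (left out, the last holds). Time passes only in rows, so rows that do not move let the fingers close, or fill a call up. It gives the time, the measured TCP pose, the force and the opening at its end, in the units of the state.
- status.get_obs(): the state, without advancing time (a new reading comes with each control period).
- eyes.camera(name): name is "side" or "top"; returns (picture, depth): 384x512x3 uint8, red, green, blue; 384x512 float32, m along the optical axis (not along the pixel's ray), 0 where there is no reading.
- eyes.camera_info(name): a dict with "K" (3x3 intrinsics, pixels), "R" (3x3) and "t" (3): a world point X has camera coordinates R X + t. Camera axes: x right, y down, z forward; pixel columns grow to the right and rows downward; lengths in m; the calibration is good to about 2 mm. A picture is of the moment at which its call begins. camera_info takes no time and is no camera call.
- robot.hand_in(): hands the job in, once; it reports no verdict.
The state is a dict: "time": time; "q": joint angles; "joint_velocities": joint speeds; "joint_torque": joint torques, N m; "position": TCP position; "tool_rot": TCP orientation; "ft_force": force on the tool from outside, world axes, zero at the start; "moment": the same for the moment, N m; "grip_width": finger opening in m.
Only numpy, scipy, OpenCV 4.12 (cv2) and the standard library are available. Lean on these libraries where they do the work, as an engineer would, in place of code of your own. Each camera call takes 0.05 s, during which the arm holds its last target.

TASK

Pick up the sprung steel tongs from their wooden rest with a light squeeze that leaves the tips well spread, dip both tips into the low terracotta pot, and carry them, still spread, over the round plaster drip bat. There squeeze the tongs until the sprung arm sits between the two dark lines on the gauge strip (an 18 mm tip gap, right for the cast handle I will lay between the tips), and finish holding them steadily like that, tips clear above the bat: do not put them down or let go. Never pinch the tips shut, do not shove or tip the pot, and leave the mug, the mould and the brush alone.

Things in the scene. Friction and masses are not known exactly. Their poses are not given: they have to be found in the camera images.
- tongs_grip (a point): Where to grip the sprung tongs: on their mid-line, half-way up the 14 mm high arms, 72 mm above the table at the start. x points to the tips, y from fixed to sprung arm, z up. Tongs 235 mm long, about 0.12 kg (varies), balanced within 20 mm of here, lying level on the rest. Fixed arm: straight steel bar along x, 6 mm thick, its flat outer face at y = -15 mm
- boss (a point): Outermost point of the small half-round upright boss on the sprung arm, beside tongs_grip, where a finger presses; the arm (6 mm steel bar) pivots 115 mm behind it in a wooden back block. Width from the fixed arm's flat outer face to the boss: 43.5 mm spread, 32 mm at the mark. Squeezing takes 4.5 N to start, 8 N at the mark, and springs back
- gauge (a point): Point midway between the two dark lines on the 10 mm wide aluminium gauge strip that crosses under the arms, 42 mm ahead of tongs_grip. When the sprung arm lies between the lines the tip gap is 18 mm. Tip gap = 18 mm + 1.83 x (gripped width - 32 mm)
- tong_arm (a joint): Angle of the tongs' sprung arm in rad: 0 = fully spread (tip gap 39 mm), 0.10 = at the mark (gap 18 mm, arms parallel), 0.185 = tips shut. 0.01 rad is 2.1 mm of tip gap, or 1.15 mm of gripped width
- tip_fixed (a point): Lower end of the fixed arm's prong (6 mm thick steel, pointing straight down from the arm's end), at (95, -12, -57) mm from tongs_grip
- tip_sprung (a point): Lower end of the sprung arm's prong (6 mm thick, pointing straight down); at the mark at (95, +12, -57) mm from tongs_grip, fully spread at about (93, +33, -57) mm
- rest: Fixed dark wooden tool rest that the tongs lie on: base board 200 x 85 x 8 mm with two crossbars, tops 65 mm high; the bars leave 140 mm free between them around the grip place. Origin on the table below tongs_grip at the start, x along the tongs
- pot_rim (a point): Centre of the mouth of the low round terracotta pot without handle, 50 mm high, mouth 84 mm outside, walls 4 mm, standing loose on the table; the empty inside is about 45 mm deep and narrows somewhat downward
- pot: The same pot; origin at the centre of its underside
- bat_top (a point): Centre of the top of the fixed round plaster drip bat, 150 mm across, 20 mm thick, lying on the table
- mug: Bystander: white mug with a handle, 80 mm across, 95 mm high, loose; origin at the centre of its underside
- mould: Bystander: round plaster mould with a black band, 90 mm across, 85 mm high, loose; origin at the centre of its underside
- brush: Bystander: brush with a wooden handle lying on the table beyond the work, loose; origin near its middle, underside
Mind the look-alikes: they are no part of the job. Leave any purple look-alike of the part that bears tongs_grip alone.

How it is judged:
By the outcome, as a careful person would: the job done as asked, in the order asked, and still so for the second after the job is handed in, while the arm keeps its last pose, push and grip.
It also fails if it takes over 48 s, if anything falls off the work surface, if the arm or the gripper's body presses on something with over 40 N, if the wrist force passes 120 N, or if a joint passes its speed limit or range.

## Working session

There is one attempt and no reset: what is moved stays moved. The work goes in short steps, Python scripts to look and compute and a tool call to move; the robot and the scene stay as the last step left them, time stands still between calls to the robot, and variables do not carry over. Pictures are saved under pics/ and viewed, and the job is handed in when it is done.

Besides the shell and the picture viewer there is one more tool, called after "Call:" as name([rows], argument=value, ...), one row to a line, values as JSON. step_arm: Moves the arm, as the interface text tells. Its arguments: {"type":"object","properties":{"steps":{"type":"array"},"squeeze":{"type":"number"}},"required":["steps"]}

```bash
mkdir -p pics
python3 - <<'E'
from rig import status, eyes, robot
import cv2, numpy as np
o=status.get_obs(); print(o)
for n in ("side","top"):
    p,d=eyes.camera(n); cv2.imwrite(f"pics/{n}0.png",p[:,:,::-1]); np.savez(f"{n}0.npz",p=p,d=d)
    print(n,eyes.camera_info(n))
E
```

```text
{'time': 0.0, 'q': array([-1.50649080e+00,  5.28465528e-01,  1.43395593e+00, -1.52794853e-05,
        1.18135859e+00, -1.78464573e-01]), 'joint_velocities': array([-0.00301899,  0.0006341 , -0.00110694, -0.00109859,  0.00010187,
        0.00124507]), 'joint_torque': array([ 2.17307224e-04, -4.40047181e+01, -1.76592922e+01,  6.32789894e-02,
        5.79575880e-02, -1.47762448e-04]), 'position': array([ 0.15027012, -0.60629519,  0.40375453]), 'tool_rot': array([ 7.87526690e-01, -6.16279576e-01, -7.33254262e-04, -8.11517968e-04]), 'ft_force': array([0.20251499, 0.33119447, 0.03846997]), 'moment': array([ 0.04321192, -0.00464064,  0.00780444]), 'grip_width': 0.08668993509908789}
side {'K': array([[422.35973361,   0.        , 252.49679209],
       [  0.        , 422.35973361, 188.32146344],
       [  0.        ,   0.        ,   1.        ]]), 'R': array([[-0.78904382, -0.61422623,  0.01166151],
       [-0.39071448,  0.48708806, -0.78108092],
       [ 0.47408021, -0.62086339, -0.62432091]]), 't': array([0.46649469, 0.23800483, 1.09997734])}
top {'K': array([[461.02748545,   0.        , 262.07524704],
       [  0.        , 461.02748545, 182.4447173 ],
       [  0.        ,   0.        ,   1.        ]]), 'R': array([[-1.32049448e-03, -9.99989337e-01,  4.42508874e-03],
       [-9.82555594e-01,  4.74537214e-04, -1.85968493e-01],
       [ 1.85964410e-01, -4.59346606e-03, -9.82545744e-01]]), 't': array([0.04071646, 0.5461226 , 1.62758883])}
```

View pics/side0.png

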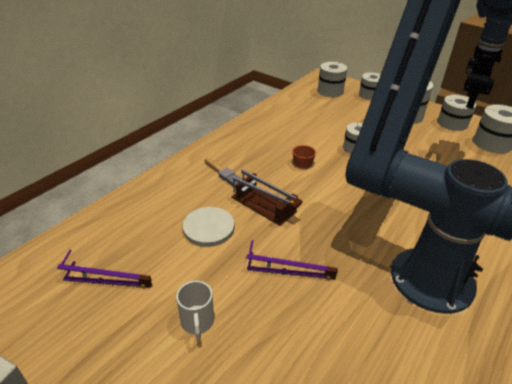

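View pics/top0.png

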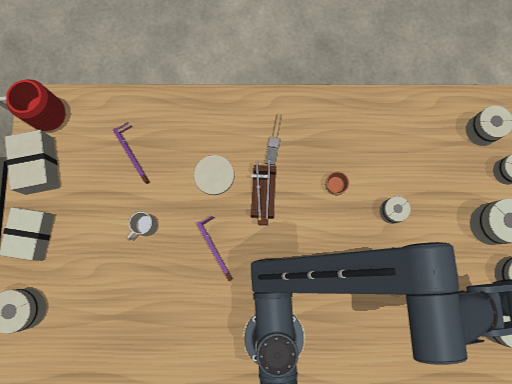

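Run:
```python
import cv2
s=cv2.imread('pics/side0.png');t=cv2.imread('pics/top0.png')
cv2.imwrite('pics/s_crop0.png',cv2.resize(s[145:235,195:325],None,fx=6,fy=6,interpolation=cv2.INTER_CUBIC))
cv2.imwrite('pics/t_crop0.png',cv2.resize(t[105:235,190:360],None,fx=4.5,fy=4.5,interpolation=cv2.INTER_CUBIC))
```

```text
(no output)
```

View pics/s_crop0.png

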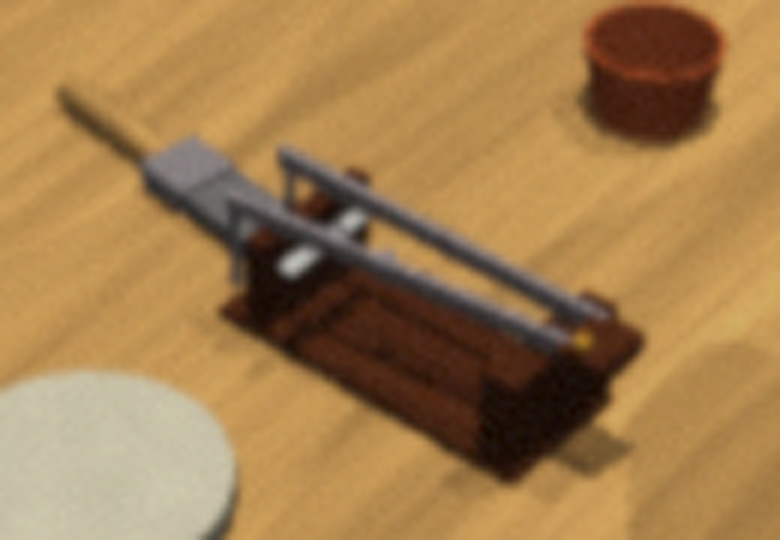

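View pics/t_crop0.png

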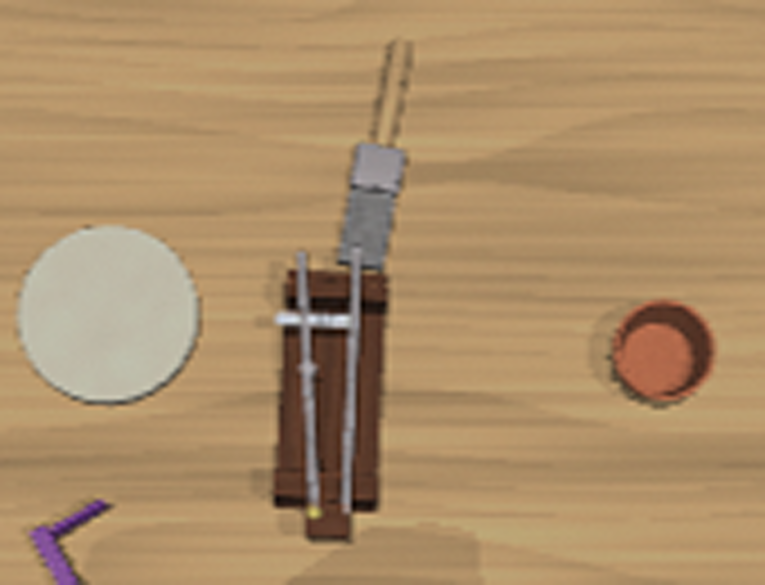

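```bash
cat > h.py <<'E'
import numpy as np, cv2
from rig import eyes
I={n:eyes.camera_info(n) for n in("side","top")}
def ray(n,u,v):
    i=I[n]; c=-i["R"].T@i["t"]; d=i["R"].T@np.linalg.inv(i["K"])@np.array([u,v,1.]); return c,d
def onz(n,u,v,z):
    c,d=ray(n,u,v); return c+d*(z-c[2])/d[2]
def proj(n,X):
    i=I[n]; p=i["K"]@(i["R"]@np.asarray(X,float)+i["t"]); return p[:2]/p[2]
def pts(n,d,mask):
    v,u=np.nonzero(mask&(d>0)); i=I[n]; z=d[v,u]
    pc=np.linalg.inv(i["K"])@np.vstack([u*z,v*z,z]); return (i["R"].T@(pc-i["t"][:,None])).T
def tri(a,b):
    c1,d1=ray("side",*a);c2,d2=ray("top",*b)
    A=np.stack([d1,-d2],1); s=np.linalg.lstsq(A,c2-c1,rcond=None)[0]
    p=c1+s[0]*d1;q=c2+s[1]*d2; return (p+q)/2,np.linalg.norm(p-q)
E
python3 - <<'E'
from h import *
for n in("side","top"):
    z=np.load(n+"0.npz");p,d=z["p"],z["d"]; hsv=cv2.cvtColor(p,cv2.COLOR_RGB2HSV).astype(int)
    X=np.full(p.shape,np.nan); m=d>0
    v,u=np.nonzero(m); X[v,u]=pts(n,d,m)
    S=hsv[...,1];H=hsv[...,0];V=hsv[...,2]
    def show(name,mask):
        print(n,name,mask.sum(),np.round(np.nanpercentile(X[mask],[2,10,50,90,98],axis=0),4).tolist())
    reg=(X[...,0]>.2)&(X[...,0]<.75)&(abs(X[...,1])<.35)
    pot=reg&((H<9)|(H>172))&(S>140)&(X[...,1]<-.1)
    show("pot",pot)
    r=pot&(X[...,2]>.046); P=X[r]
    # circle fit
    def circ(P):
        A=np.c_[P[:,:2],np.ones(len(P))];b=(P[:,:2]**2).sum(1);s=np.linalg.lstsq(A,b,rcond=None)[0]
        c=s[:2]/2; return c,np.sqrt(s[2]+c@c)
    print(" potrim",circ(P),P[:,2].mean(),len(P))
    bat=reg&(S<50)&(V>120)&(X[...,1]>.08)&(X[...,2]<.04)&(X[...,2]>.01)
    bat=cv2.morphologyEx(bat.astype(np.uint8),cv2.MORPH_OPEN,np.ones((5,5)))>0
    show("bat",bat)
    cs,_=cv2.findContours(bat.astype(np.uint8),0,1); c=max(cs,key=cv2.contourArea)[:,0]
    W=np.array([onz(n,a,b,.02) for a,b in c]); print(" bat circ",circ(W))
    st=reg&(S<70)&(V>60)&(V<215)&(X[...,2]>.06)&(X[...,2]<.1)&(X[...,1]<.12)
    show("steel",st)
E
```

```text
side pot 148 [[0.5104, -0.2715, 0.0081], [0.5153, -0.269, 0.0125], [0.5468, -0.2287, 0.0311], [0.5791, -0.1976, 0.0441], [0.5833, -0.1956, 0.0489]]
 potrim (array([ 0.5458165 , -0.23224437]), np.float64(0.03691566763990365)) 0.0479335369754964 12
side bat 1356 [[0.5163, 0.1574, 0.0159], [0.5307, 0.1733, 0.0172], [0.5791, 0.2251, 0.0193], [0.6297, 0.2731, 0.0215], [0.6464, 0.2872, 0.0231]]
 bat circ (array([0.58087945, 0.22275977]), np.float64(0.07062214915203475))
side steel 361 [[0.4254, 0.014, 0.0621], [0.4427, 0.0179, 0.0666], [0.5392, 0.0402, 0.0756], [0.6046, 0.0607, 0.0794], [0.6184, 0.0707, 0.0808]]
top pot 62 [[0.5113, -0.2708, -0.0025], [0.5215, -0.2676, 0.003], [0.5537, -0.24, 0.0353], [0.582, -0.2052, 0.0499], [0.5859, -0.1965, 0.0539]]
 potrim (array([ 0.54721476, -0.23402087]), np.float64(0.0384226420306995)) 0.04944889873256984 17
top bat 1192 [[0.5166, 0.1557, 0.0122], [0.5319, 0.1706, 0.0152], [0.5818, 0.2207, 0.0202], [0.6335, 0.2709, 0.025], [0.6488, 0.2864, 0.0281]]
 bat circ (array([0.58264286, 0.22188864]), np.float64(0.07089334262259739))
top steel 237 [[0.4203, 0.0152, 0.0613], [0.4347, 0.0155, 0.0646], [0.5304, 0.0441, 0.0778], [0.5929, 0.0586, 0.0832], [0.6177, 0.0659, 0.0869]]
```

Run:
```python
from h import *
for n in("side","top"):
    z=np.load(n+"0.npz");p,d=z["p"],z["d"]; hsv=cv2.cvtColor(p,cv2.COLOR_RGB2HSV).astype(int)
    print(n,"cam",-I[n]["R"].T@I[n]["t"])
    S=hsv[...,1];V=hsv[...,2]
    if n=="top":
        # rows through arms: sat-based greyness centroid
        L=[];Rr=[]
        for v in range(165,216,2):
            row=p[v,250:280].astype(int); sat=S[v,250:280]
            print(v," ".join(f"{a:3d}" for a in sat), "|"," ".join(f"{a:3d}" for a in row[:,2]))
```

```text
side cam [-0.06040081  0.85353963  0.86719985]
top cam [0.23397598 0.04793315 1.7005619 ]
165 106 107 106 111 137 137  23   8 108 130 125 124 123 115 115 112 109 114  21  11  88 110 102  97  88 105 107 105 108 105 |  95  94 102  87  38  39 113 129  46  54  52  52  56  66  68  66  70  66 121 139  70  81  88  80  57  83 105 105 102 104
167 104 105 105 117 136 143  15  11  89 135 137 132 133 127 138 131 145 133  15  10 112 140 138 134 134 132 107 106 106 106 |  98  97  95  76  55  42 115 137  54  43  39  38  33  31  32  41  35  33 113 130  41  40  39  40  39  37  76 103 101 101
169 107 106 107 117 143 152  21   9  50 145 141 141 135 138 130 132 141 131  12   7 137 138 133 133 135 146 109 104 106 108 |  95  97  84  51  36  32 112 139  73  38  39  39  42  41  44  44  38  36 125 141  32  41  43  43  41  33  74 104 101 100
171 106 105 105 114 128 151   9  10  13 123  97 100 111 131 110 141 117  89   8   7 144 131 135 132 134 129 111 106 105 105 |  97  99  86  42  14  11 117 151  91  14  18  20  17  17  21  17  20  26 122 138  20  31  33  38  40  43  80 107 105 105
173 108 107 104 105 100 11
[... 4685 characters left out ...]
14   6  22 148 140 133 138 134  15   6 119 139 129 135 135 135 114 107 107 104 107 104 |  74  43  43  43  45  44  41  34 121 157 105  37  40  43  40  38 117 134  38  42  45  42  41  42  73  98  99 101  99 101
213 109 138 142 138 136 136 135 159  44   7  12 155 145 135 141 126   6   5 135 141 135 130 141 134 110 107 106 108 107 107 |  75  40  38  41  42  42  42  31  81 147 140  33  37  41  37  35 128 143  31  39  41  43  39  40  77 103 102 100 100 100
215 106 105 124 122 143 130 129 143  35   9  17 156 142 130 139  87   9   7 150 137 135 137 137 129 107 105 106 108 105 106 |  72  20  19  23  22  30  32  29  76 138 130  34  43  48  40  54 134 143  28  46  47  44  42  40  82 112 108 107 108 109
```

```bash
cat > meas.py <<'E'
from h import *
def arms(p,zt,rows,cl,cr,bg=40.,n="top"):
    out=[]
    for lo,hi in (cl,cr):
        Q=[]
        for v in rows:
            w=np.clip(p[v,lo:hi,2].astype(float)-bg-8,0,None)
            Q.append(onz(n,(w*np.arange(lo,hi)).sum()/w.sum(),v,zt))
        Q=np.array(Q); k=np.polyfit(Q[:,0],Q[:,1],1); r=Q[:,1]-np.polyval(k,Q[:,0]); out.append((k,r.std(),Q))
    return out
E
python3 - <<'E'
from meas import *
p=np.load("top0.npz")["p"]
rows=[v for v in range(180,212)]
L=arms(p,.079,[v for v in rows if abs(v-187)>2],(254,262),(263,272))
R=L[1]; kf=R[0]; 
print("fixed",kf,R[1]," sprung",L[0][0],L[0][1])
a=np.arctan(kf[0]); print("axis angle deg",np.degrees(a),"sprung deg",np.degrees(np.arctan(L[0][0][0])))
for v in (186,187,188): print(v,onz("top",258,v,.079))
for v in (174,175,176,177): print("gauge",v,onz("top",258,v,.06))
# side view: same lines depth
z=np.load("side0.npz")
for v in range(170,206,3):
    S=cv2.cvtColor(z["p"],cv2.COLOR_RGB2HSV)[v,225:305,1]
E
python3 - <<'E'
from meas import *
# side: fixed arm depth points
z=np.load("side0.npz");p,d=z["p"],z["d"];X=pts("side",d,np.ones(d.shape,bool)&(d>0)).reshape(-1,3)
S=cv2.cvtColor(p,cv2.COLOR_RGB2HSV)[...,1][d>0];V=p.max(2)[d>0]
m=(S<60)&(V>60)&(X[:,2]>.068)&(X[:,2]<.09)&(X[:,0]>.42)&(X[:,0]<.63)&(X[:,1]<.12)
P=X[m];
for lo,hi,nm in((-.03,.0,'f'),(0.0,.04,'s')): pass
ang=0
print(np.round(P[np.argsort(P[:,0])][::6],4).tolist())
E
```

```text
fixed [-0.0508987   0.04699728] 0.00029226650309975246  sprung [0.0483161  0.03035385] 0.00024441869892809486
axis angle deg -2.913766426425418 sprung deg 2.766157685611492
186 [0.52795908 0.05493603 0.079     ]
187 [0.52432801 0.05493486 0.079     ]
188 [0.52069991 0.05493368 0.079     ]
gauge 174 [0.5757232  0.05503241 0.06      ]
gauge 175 [0.57201318 0.05503121 0.06      ]
gauge 176 [0.56830621 0.05503001 0.06      ]
gauge 177 [0.5646023  0.05502882 0.06      ]
[[0.4229, 0.025, 0.08], [0.426, 0.046, 0.0769], [0.4286, 0.0267, 0.0782], [0.432, 0.0473, 0.0747], [0.4338, 0.0498, 0.0753], [0.4353, 0.0529, 0.0765], [0.437, -0.3978, 0.0686], [0.4384, -0.4186, 0.0832], [0.4392, -0.3923, 0.0745], [0.4422, 0.0528, 0.0728], [0.4431, 0.0261, 0.0779], [0.4442, -0.3954, 0.0711], [0.4457, -0.4089, 0.0849], [0.4469, -0.4346, 0.085], [0.4477, 0.0557, 0.0795], [0.4488, -0.4299, 0.0865], [0.45, -0.4483, 0.0859], [0.4513, -0.4043, 0.085], [0.4524, -0.445, 0.0866], [0.4537, 0.052, 0.0777], [0.4551, 0.0495, 0.0715], [0.4556, -0.436, 0.0853], [0.457, 0.0268, 0.0789], [0.4576, -0.4256, 0.081], [0.4582, 
[... 1117 characters left out ...]
.5715, -0.8465, 0.0757], [0.5756, -0.8595, 0.0886], [0.5767, -0.8389, 0.0722], [0.578, 0.016, 0.0787], [0.5795, -0.8991, 0.0879], [0.5809, -0.8404, 0.0891], [0.5831, 0.0194, 0.0743], [0.5855, -0.8407, 0.0877], [0.5867, -0.8417, 0.0683], [0.5875, -0.8297, 0.077], [0.5901, -0.8505, 0.0876], [0.5928, 0.0569, 0.0764], [0.5947, -0.8297, 0.0889], [0.5962, 0.018, 0.0752], [0.5987, -0.8354, 0.0717], [0.5998, -0.85, 0.0897], [0.6019, -0.832, 0.072], [0.6045, 0.0177, 0.0751], [0.6062, 0.065, 0.0709], [0.609, 0.017, 0.0765], [0.61, 0.0208, 0.0782], [0.6123, 0.0624, 0.0703], [0.6145, -0.8365, 0.0761], [0.6161, 0.0132, 0.0749], [0.6182, 0.0157, 0.0793], [0.6219, 0.0607, 0.0686], [0.624, -0.8422, 0.0855]]
```

Run:
```python
from meas import *
p=np.load("top0.npz")["p"]
print("boss rows")
for v in range(182,193): print(v,p[v,256:263,2])
print("gauge rows")
for v in range(171,181): print(v,p[v,250:272,2])
print("arm ends")
for v in range(158,166): print(v,p[v,254:274,2])
print(218,[ (v,p[v,255:275,2].tolist()) for v in (216,220,224,226)])
s=np.load("side0.npz")["p"]
# predicted features with grip guess
for gx in(.524,.528,.532):
    a=np.radians(-2.9);R=np.array([[np.cos(a),-np.sin(a)],[np.sin(a),np.cos(a)]])
    f=lambda x,y,z:np.r_[np.array([gx,.0322+(.527-gx)*.0508])+R@[x,y],z]
    print(gx,"armend fixed side",proj("side",f(.098,-.012,.079)),"top",proj("top",f(.098,-.012,.079)),"tipfixed side",proj("side",f(.095,-.012,.015)),"boss side",proj("side",f(0,.0285,.079)),"gauge side",proj("side",f(.042,.012,.064)),"top",proj("top",f(.042,.012,.064)), "tip spr side",proj("side",f(.093,.033,.015)))
c=cv2.resize(s[160:200,225:270],None,fx=16,fy=14,interpolation=cv2.INTER_CUBIC)[:,:,::-1];cv2.imwrite("pics/s_tip0.png",c)
```

```text
boss rows
182 [ 45 126 141  36  41  41  41]
183 [ 41 116 132  40  42  42  40]
184 [ 39 115 131  38  40  43  41]
185 [ 42 131 157  80  42  39  39]
186 [ 96 155 176 147  82  38  38]
187 [ 73 139 174 138  61  38  39]
188 [ 40 124 155  93  36  40  37]
189 [ 39 120 145  72  21  29  38]
190 [ 39 116 149  93  28  40  38]
191 [ 40 122 157  97  26  38  38]
192 [ 43 120 155  94  30  38  36]
gauge rows
171 [ 97  99  86  42  14  11 117 151  91  14  18  20  17  17  21  17  20  26
 122 138  20  31]
172 [ 97  99  84  46  15  15 118 152  88  10  18  18  18  22  25  18  12  46
 129 136   7  17]
173 [102  96  92  64  31  26  76 118  94  18  17  18  23  15  15  14   8  47
 128 137  14  20]
174 [104 125 160 148 131 115  93 121 120  84  72  65  75  47  51  57  53  75
 136 138  20  26]
175 [110 171 216 214 215 214 179 143 192 220 186 172 203 173 196 220 216 179
 146 136  26  43]
176 [104 168 213 211 212 208 180 158 189 213 180 167 197 188 214 212 207 172
 148 142  25  41]
177 [ 92 103 105  70  66  72  91 138 142 112 106 110 127 140 168 168 168 151
 151 140  29  39]
178 [104  97  76  21  18  14  49 128 135
[... 1466 characters left out ...]
oss side [257.67239019 188.53042559] gauge side [250.6411359  184.17573709] top [261.53408009 176.25225313] tip spr side [234.10592018 192.75516323]
0.528 armend fixed side [241.35474326 169.18871512] top [269.00212978 159.50045442] tipfixed side [242.13392879 185.44831725] boss side [256.65121007 187.97480659] gauge side [249.66248916 183.64408052] top [261.58893873 175.17039268] tip spr side [233.18388717 192.22791764]
0.532 armend fixed side [240.41585746 168.6936685 ] top [269.05377327 158.42368039] tipfixed side [241.22008943 184.94321756] boss side [255.63329257 187.42096276] gauge side [248.68687245 183.11407003] top [261.64374848 174.08949642] tip spr side [232.26461626 191.70225149]
```

View pics/s_tip0.png

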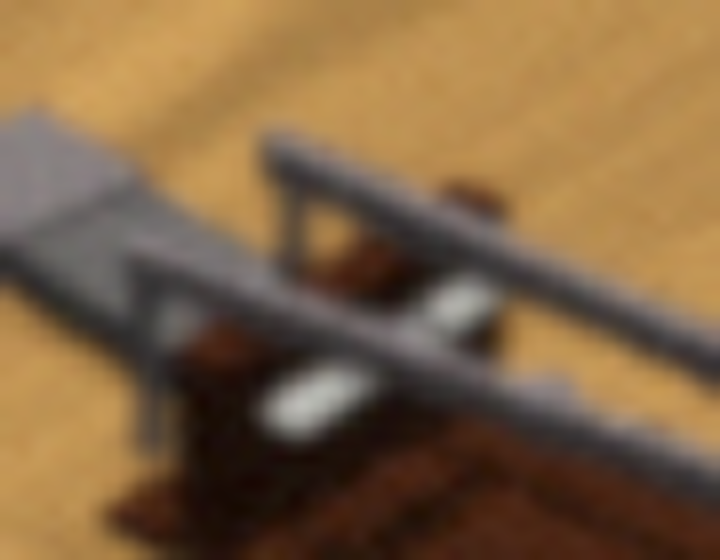

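```bash
cat >> h.py <<'E'
from rig import status
from scipy.spatial.transform import Rotation as Ro
def go(x,y,z,yaw_deg):
    """needed tool-frame shift (units .025) and yaw (units 8deg), for grasp point target and tool-x azimuth"""
    o=status.get_obs(); R=Ro.from_quat(o["tool_rot"]); M=R.as_matrix()
    T=Ro.from_quat([np.cos(np.radians(yaw_deg/2)),np.sin(np.radians(yaw_deg/2)),0,0])
    g=o["position"]+M[:,2]*.164
    print("t",round(o["time"],2),"grasp",np.round(g,4),"yaw",round(np.degrees(np.arctan2(M[1,0],M[0,0])),2),"tilt",np.round(M[:2,2],4),"w",round(o["grip_width"],4),"F",np.round(o["ft_force"],2),"q",np.round(o["q"],2))
    tcp=np.array([x,y,z+.164]); 
    print(" rot units",np.round((R.inv()*T).as_rotvec()/np.radians(8),3)," shift (cur axes)",np.round(M.T@(tcp-o["position"])/.025,3)," shift (final axes)",np.round(T.as_matrix().T@(tcp-o["position"])/.025,3))
E
python3 - <<'E'
from h import *
print(tri((241.6,169.5),(269,159.6)))
print(tri((259.0,187.5),(258,186.4)), "boss")
go(.5273,.0389,.17,-92.9)
E
```

```text
(array([0.62484542, 0.01502475, 0.07796902]), np.float64(0.0006781389521029311))
(array([0.52593325, 0.05463178, 0.07903526]), np.float64(0.001269546066280026)) boss
t 0.1 grasp [ 0.1503 -0.606   0.2399] yaw -76.09 tilt [-0.0001  0.002 ] w 0.0873 F [-0.22 -0.86 -0.31] q [-1.51  0.53  1.43  0.    1.18 -0.18]
 rot units [-0.     0.014  2.101]  shift (cur axes) [-21.422 -20.843   2.843]  shift (final axes) [-26.54  -13.756   2.794]
```

Call:
step_arm([
  [-1,0,0,0,0,0,0.7],
  [-1,0,0,0,0,0,0.7],
  [-1,0,0,0,0,0,0.7],
  [-1,-0.98,-0.5,0,0,0,0],
  [-1,-0.98,-0.5,0,0,0,0],
  [-1,-0.98,-0.5,0,0,0,0],
  [-1,-0.98,-0.5,0,0,0,0],
  [-1,-0.98,-0.5,0,0,0,0],
  [-1,-0.98,-0.5,0,0,0,0],
  [-1,-0.98,-0.5,0,0,0,0],
], squeeze=4)

```text
time: 1.1
position: [0.2467, -0.4386, 0.4044]
tool_rot: [-0.689, 0.725, 0.0, 0.0]
ft_force: [0.3, 0.8, 0.5]
grip_width: 0.0872
```

Call:
step_arm([
  [-1,-0.98,-0.5,0,0,0,0],
  [-1,-0.98,-0.5,0,0,0,0],
  [-1,-0.98,-0.5,0,0,0,0],
  [-1,-0.98,-0.5,0,0,0,0],
  [-1,-0.98,-0.5,0,0,0,0],
  [-1,-0.98,-0.5,0,0,0,0],
  [-1,-0.98,-0.5,0,0,0,0],
  [-1,-0.98,-0.5,0,0,0,0],
  [-1,-0.98,-0.5,0,0,0,0],
  [-1,-0.98,-0.5,0,0,0,0],
])

```text
time: 2.1
position: [0.3838, -0.2002, 0.4046]
tool_rot: [-0.689, 0.725, 0.0, 0.0]
ft_force: [0.8, -0.0, 1.0]
grip_width: 0.0869
```

```bash
python3 -c "
from h import *
go(.5273,.0389,.17,-92.9)"
```

```text
t 2.1 grasp [ 0.3838 -0.2002  0.2406] yaw -92.89 tilt [-0.0004  0.0004] w 0.0869 F [ 0.83 -0.    1.  ] q [-0.74  0.27  1.89  0.    0.98  0.88]
 rot units [0.003 0.003 0.001]  shift (cur axes) [-9.842 -5.25   2.824]  shift (final axes) [-9.843 -5.248  2.823]
```

Call:
step_arm([
  [-1,-0.98,-0.52,0,0,0,0],
  [-1,-0.98,-0.52,0,0,0,0],
  [-1,-0.98,-0.52,0.2,0,0,0],
  [-1,-0.98,-0.52,0.4,0,0,0],
  [-1,-0.98,-0.52,0.4,0,0,0],
  [-1,-0.98,-0.52,0.4,0,0,0],
  [-1,-0.98,-0.52,0.4,0,0,0],
  [-1,-0.98,-0.52,0.4,0,0,0],
  [-1,-0.98,-0.52,0.4,0,0,0],
  [-1,-0.98,-0.52,0.2,0,0,0],
])

```text
time: 3.1
position: [0.5258, 0.0379, 0.3335]
tool_rot: [-0.689, 0.725, 0.001, -0.001]
ft_force: [0.0, -0.6, -0.1]
grip_width: 0.0871
```

```bash
python3 -c "
from h import *
go(.5273,.0389,.072,-92.9)
for n in('side','top'):
    p,d=eyes.camera(n); np.savez(n+'1.npz',p=p,d=d); cv2.imwrite(f'pics/{n}1.png',cv2.resize(p[130:230,200:330] if n=='side' else p[120:240,200:330],None,fx=5,fy=5,interpolation=cv2.INTER_CUBIC)[:,:,::-1])
"
```

```text
t 3.1 grasp [0.5254 0.0379 0.1695] yaw -92.88 tilt [-0.0024  0.0003] w 0.0871 F [ 0.02 -0.58 -0.05] q [-0.14  0.5   1.75 -0.    0.9   1.48]
 rot units [0.017 0.001 0.002]  shift (cur axes) [-0.043 -0.068  3.901]  shift (final axes) [-0.043 -0.059  3.902]
```

View pics/side1.png

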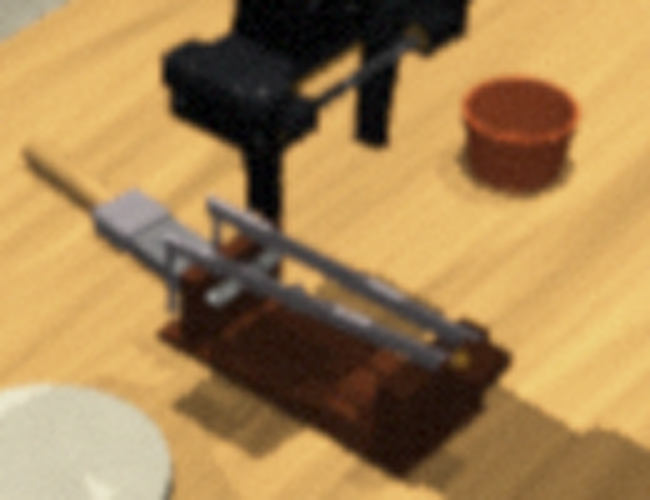

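Call:
step_arm([
  [-1,-0.04,-0.06,0.5,0,0,0],
  [-1,0,0,0.5,0,0,0],
  [-1,0,0,0.5,0,0,0],
  [-1,0,0,0.5,0,0,0],
  [-1,0,0,0.5,0,0,0],
  [-1,0,0,0.5,0,0,0],
  [-1,0,0,0.5,0,0,0],
  [-1,0,0,0.3,0,0,0],
  [-1,0,0,0.1,0,0,0],
  [-1,0,0,0,0,0,0],
])

```text
time: 4.2
position: [0.5272, 0.0377, 0.2369]
tool_rot: [-0.689, 0.725, 0.0, -0.0]
ft_force: [-0.1, 0.1, 0.2]
grip_width: 0.0868
```

```bash
python3 -c "
from h import *
go(.5273,.0389,.072,-92.9)
for n in('side','top'):
    p,d=eyes.camera(n); np.savez(n+'2.npz',p=p,d=d); cv2.imwrite(f'pics/{n}2.png',cv2.resize(p[130:230,200:330] if n=='side' else p[120:240,200:330],None,fx=5,fy=5,interpolation=cv2.INTER_CUBIC)[:,:,::-1])
"
```

```text
t 4.2 grasp [0.5272 0.0377 0.0729] yaw -92.88 tilt [-0.0005  0.0001] w 0.0868 F [-0.1   0.12  0.2 ] q [-0.14  0.66  1.81 -0.    0.67  1.48]
 rot units [0.004 0.    0.002]  shift (cur axes) [-0.048 -0.     0.035]  shift (final axes) [-0.048 -0.     0.035]
```

View pics/side2.png

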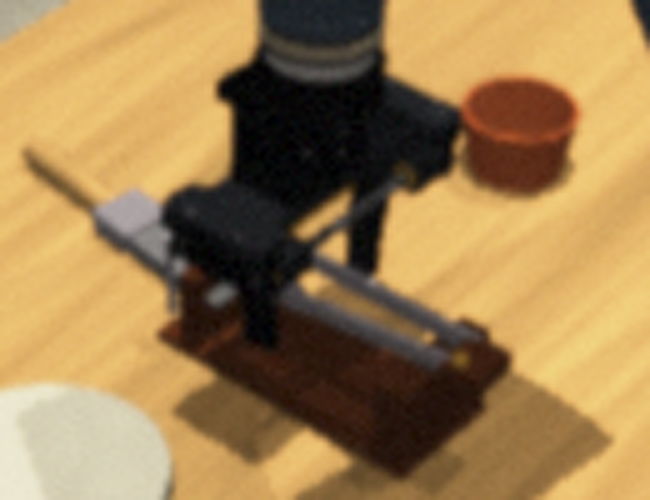

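View pics/top2.png

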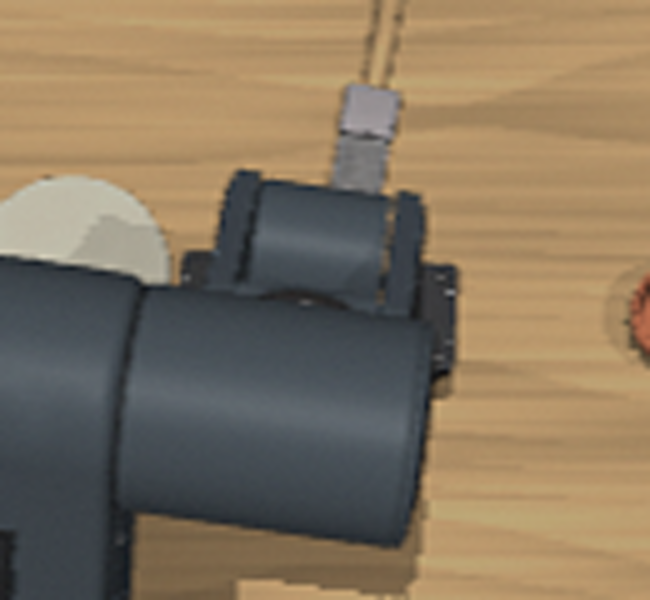

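Call:
step_arm([
  [-0.7,-0.05,0,0.04,0,0,0],
  [-0.5,0,0,0,0,0,0],
  [-0.3,0,0,0,0,0,0],
  [-0.15,0,0,0,0,0,0],
  [-0.1,0,0,0,0,0,0],
  [-0.1,0,0,0,0,0,0],
  [-0.06,0,0,0,0,0,0],
  [-0.03,0,0,0,0,0,0],
  [0,0,0,0,0,0,0],
  [0.03,0,0,0,0,0,0],
], squeeze=5)

```text
time: 5.3
position: [0.5273, 0.0389, 0.2362]
tool_rot: [-0.689, 0.725, -0.0, -0.0]
ft_force: [0.5, -0.7, 0.7]
grip_width: 0.0429
```

```bash
python3 -c "
from h import *
go(.5273,.0389,.072,-92.9)
for n in('side',):
    p,d=eyes.camera(n); np.savez(n+'3.npz',p=p,d=d); cv2.imwrite(f'pics/{n}3.png',cv2.resize(p[130:230,200:330] if n=='side' else p[120:240,200:330],None,fx=5,fy=5,interpolation=cv2.INTER_CUBIC)[:,:,::-1])
"
```

```text
t 5.3 grasp [0.5273 0.0389 0.0722] yaw -92.88 tilt [-0.0001 -0.0001] w 0.0429 F [ 0.48 -0.68  0.74] q [-0.14  0.66  1.81 -0.    0.67  1.48]
 rot units [ 0.    -0.001  0.002]  shift (cur axes) [-0.   -0.    0.01]  shift (final axes) [-0.   -0.    0.01]
```

View pics/side3.png

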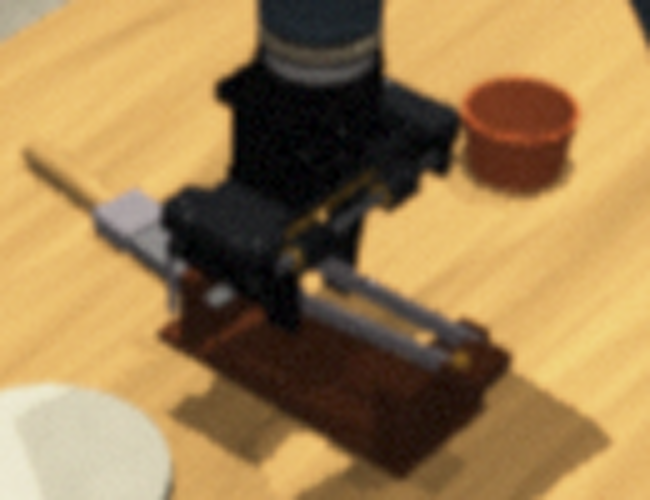

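Call:
step_arm([
  [0.06,0,0,0,0,0,0],
  [0.06,0,0,0,0,0,0],
  [0.06,0,0,0,0,0,0],
  [0.06,0,0,0,0,0,0],
  [0.06,0,0,-0.1,0,0,0],
  [0.06,0,0,-0.2,0,0,0],
  [0.06,0,0,-0.2,0,0,0],
  [0.06,0,0,-0.2,0,0,0],
  [0.06,0,0,-0.2,0,0,0],
  [0.06,0,0,-0.1,0,0,0],
], squeeze=6)

```text
time: 6.35
position: [0.5274, 0.0389, 0.262]
tool_rot: [-0.689, 0.725, -0.0, 0.0]
ft_force: [-0.4, 0.6, -1.4]
grip_width: 0.0411
```

```bash
python3 -c "
from h import *
go(.5273,.0389,.072,-92.9)
for n in('side',):
    p,d=eyes.camera(n); np.savez(n+'4.npz',p=p,d=d); cv2.imwrite(f'pics/{n}4.png',cv2.resize(p[130:230,200:330] if n=='side' else p[120:240,200:330],None,fx=6,fy=6,interpolation=cv2.INTER_CUBIC)[:,:,::-1])
"
```

```text
t 6.35 grasp [0.5276 0.0389 0.098 ] yaw -92.88 tilt [ 0.001  -0.0001] w 0.0411 F [-0.43  0.63 -1.4 ] q [-0.14  0.62  1.79  0.    0.73  1.48]
 rot units [-0.008 -0.     0.002]  shift (cur axes) [0.002 0.006 1.04 ]  shift (final axes) [0.002 0.005 1.04 ]
```

View pics/side4.png

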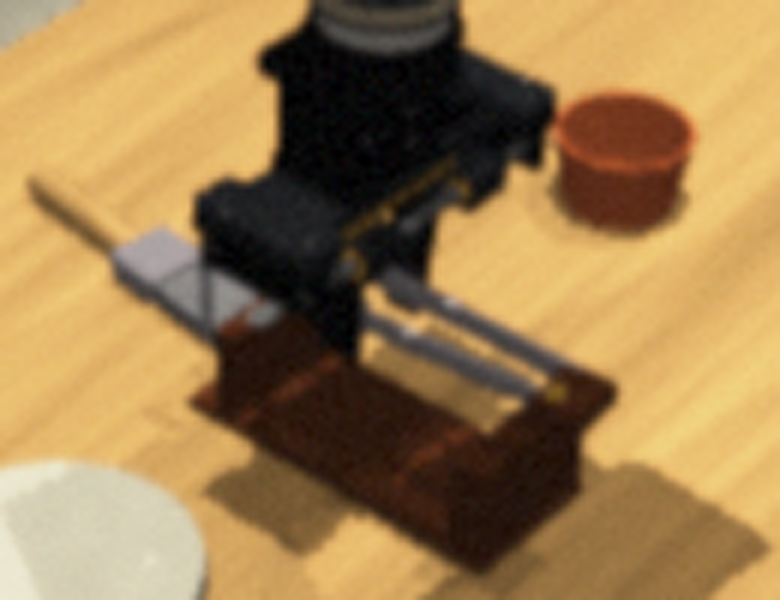

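Call:
step_arm([
  [0.06,0,0,-0.2,0,0,0],
  [0.06,0,0,-0.3,0,0,0],
  [0.06,0,0,-0.4,0,0,0],
  [0.06,0,0,-0.4,0,0,0],
  [0.06,0,0,-0.4,0,0,0],
  [0.06,0,0,-0.4,0,0,0],
  [0.06,0,0,-0.4,0,0,0],
  [0.06,0,0,-0.3,0,0,0],
  [0.06,0,0,-0.2,0,0,0],
  [0.06,0,0,0,0,0,0],
])

```text
time: 7.4
position: [0.5275, 0.0389, 0.337]
tool_rot: [-0.689, 0.725, -0.001, 0.0]
ft_force: [0.5, 0.4, -0.5]
grip_width: 0.0411
```

```bash
python3 -c "
from h import *
# target: tips mid over pot centre
a=np.radians(-2.9);R=np.array([[np.cos(a),-np.sin(a)],[np.sin(a),np.cos(a)]])
t=np.array([.5468,-.2335])-R@[.0945,.0029]; print(t)
go(t[0],t[1],.172,-92.9)
for n in('side','top'):
    p,d=eyes.camera(n); np.savez(n+'5.npz',p=p,d=d); cv2.imwrite(f'pics/{n}5.png',cv2.resize(p[100:230,195:330] if n=='side' else p[120:240,200:360],None,fx=5,fy=4.5,interpolation=cv2.INTER_CUBIC)[:,:,::-1])
"
```

```text
[ 0.4522743  -0.23161525]
t 7.4 grasp [0.5277 0.0389 0.173 ] yaw -92.89 tilt [ 0.0015 -0.0002] w 0.0411 F [ 0.55  0.42 -0.46] q [-0.14  0.49  1.74  0.    0.9   1.48]
 rot units [-0.011 -0.001  0.002]  shift (cur axes) [10.959  2.46   0.039]  shift (final axes) [10.96   2.457  0.041]
```

View pics/side5.png

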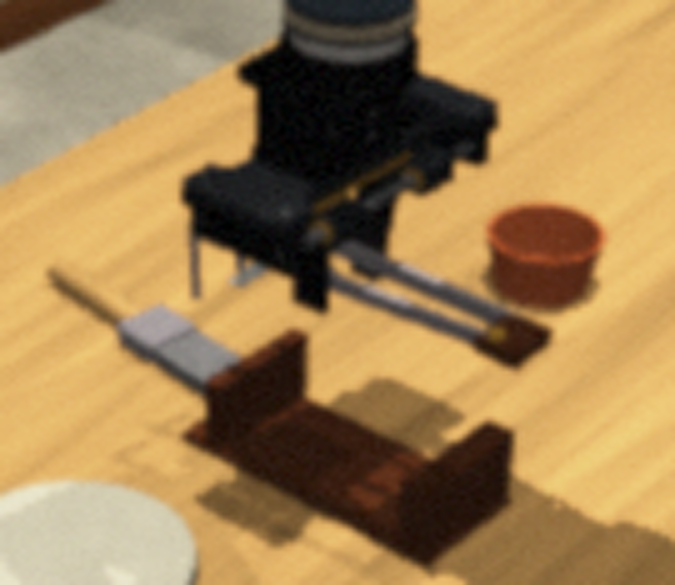

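```bash
python3 -c "
from h import *
a=np.radians(-2.9);R=np.array([[np.cos(a),-np.sin(a)],[np.sin(a),np.cos(a)]])
f=lambda x,y,z:np.r_[np.array([.5277,.0389])+R@[x,y],.173+z]
print('sprung tip',proj('side',f(.0945,.0232,-.057)))
print('fixed tip',proj('side',f(.095,-.0175,-.057)))
z=np.load('side5.npz');p,d=z['p'],z['d']
cv2.imwrite('pics/side5z.png',cv2.resize(p[140:185,225:310],None,fx=9,fy=9,interpolation=cv2.INTER_CUBIC)[:,:,::-1])
X=pts('side',d,d>0);S=cv2.cvtColor(p,cv2.COLOR_RGB2HSV)[...,1][d>0];V=p.max(2)[d>0]
m=(S<60)&(V>90)&(X[:,2]>.15)&(X[:,2]<.2)&(X[:,0]>.38)&(X[:,0]<.51)&(X[:,1]<.08)&(X[:,1]>0)
P=X[m];k=np.polyfit(P[:,0],P[:,2],1);print(len(P),k,'pitch slope',k[0],'z at .527',np.polyval(k,.527), (P[:,2]-np.polyval(k,P[:,0])).std())
"
```

```text
sprung tip [233.10376015 165.94486603]
fixed tip [241.90486737 160.18130609]
49 [-0.0109744   0.18284657] pitch slope -0.010974399243320046 z at .527 0.17706306383980278 0.0017153306837830028
```

View pics/side5z.png

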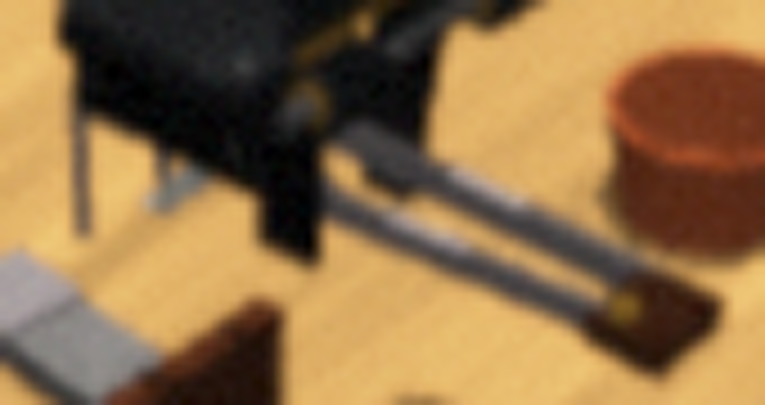

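Call:
step_arm([
  [0.06,0.3,0.07,0,0,0,0],
  [0.06,0.6,0.13,0,0,0,0],
  [0.06,0.8,0.18,0,0,0,0],
  [0.06,0.9,0.2,0,0,0,0],
  [0.06,0.9,0.2,0,0,0,0],
  [0.06,0.9,0.2,0,0,0,0],
  [0.06,0.9,0.2,0,0,0,0],
  [0.06,0.9,0.2,0,0,0,0],
  [0.06,0.9,0.2,0,0,0,0],
  [0.06,0.9,0.2,0,0,0,0],
])

```text
time: 8.5
position: [0.4717, -0.1604, 0.3359]
tool_rot: [-0.689, 0.725, 0.0, -0.0]
ft_force: [-0.1, 0.1, -1.3]
grip_width: 0.0411
```

Call:
step_arm([
  [0.06,0.9,0.2,0,0,0,0],
  [0.06,0.8,0.18,0,0,0,0],
  [0.06,0.6,0.14,0,0,0,0],
  [0.06,0.4,0.1,0,0,0,0],
  [0.06,0.2,0.06,0,0,0,0],
  [0.06,0.06,0,0,0,0,0],
  [0.06,0,0,0,0,0,0],
  [0.06,0,0,0,0,0,0],
  [0.06,0,0,0,0,0,0],
  [0.06,0,0,0,0,0,0],
])

```text
time: 9.5
position: [0.4522, -0.2311, 0.3363]
tool_rot: [-0.689, 0.724, 0.0, 0.0]
ft_force: [0.1, -1.1, -0.6]
grip_width: 0.041
```

```bash
python3 -c "
from h import *
go(.4523,-.2316,.172,-92.9)
for n in('side','top'):
    p,d=eyes.camera(n); np.savez(n+'6.npz',p=p,d=d); cv2.imwrite(f'pics/{n}6.png',cv2.resize(p[70:200,260:380] if n=='side' else p[130:240,260:400],None,fx=5,fy=5,interpolation=cv2.INTER_CUBIC)[:,:,::-1])
"
```

```text
t 9.5 grasp [ 0.4522 -0.2311  0.1723] yaw -92.84 tilt [-0.      0.0001] w 0.041 F [ 0.08 -1.06 -0.63] q [-0.69  0.47  1.79  0.    0.88  0.93]
 rot units [0.    0.    0.008]  shift (cur axes) [ 0.019 -0.004  0.012]  shift (final axes) [ 0.019 -0.004  0.012]
```

View pics/side6.png

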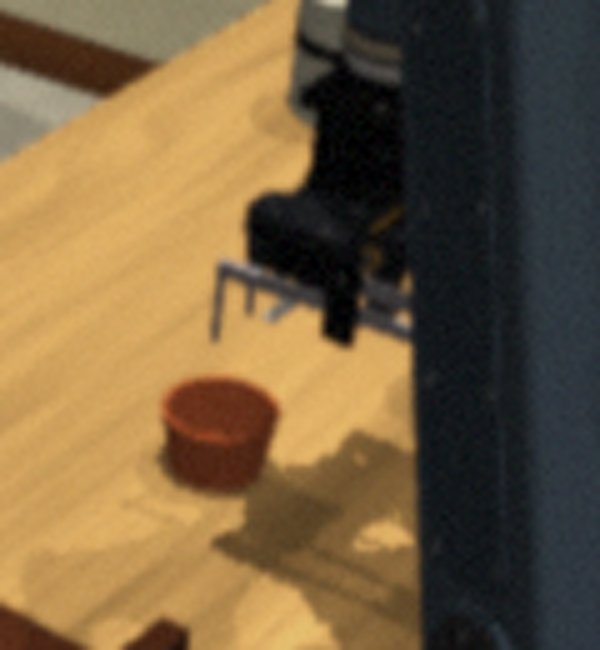

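View pics/top6.png

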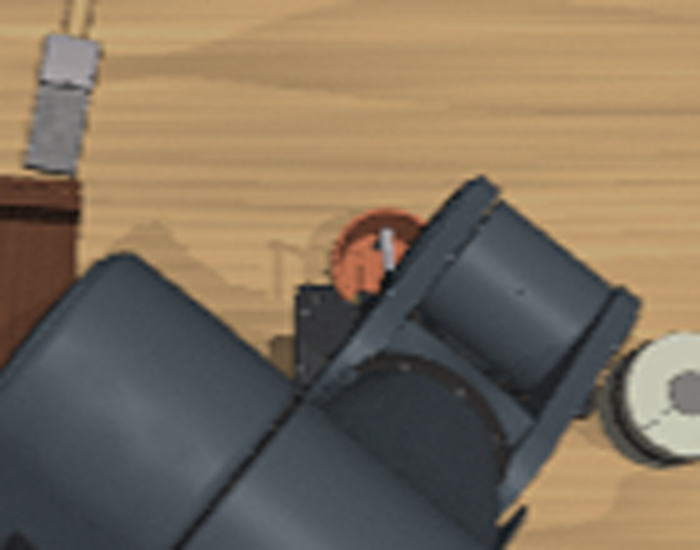

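```bash
python3 -c "
from h import *
print(onz('top',337.4,176.4,.179), onz('side',302.6,138,.1153), onz('side',260+250/5,70+312/5,.1153))
a=np.radians(-2.85);R=np.array([[np.cos(a),-np.sin(a)],[np.sin(a),np.cos(a)]])
print(np.array([.4522,-.2311])+R@[.0945,.0232],np.array([.4522,-.2311])+R@[.095,-.0175])
"
```

```text
[ 0.54256766 -0.21304273  0.179     ] [ 0.54555797 -0.21321534  0.1153    ] [ 0.54536493 -0.25984032  0.1153    ]
[ 0.54773665 -0.21262737] [ 0.54621237 -0.25330189]
```

Call:
step_arm([
  [0.06,0.02,0,0.3,0,0,0],
  [0.06,0,0,0.5,0,0,0],
  [0.06,0,0,0.5,0,0,0],
  [0.06,0,0,0.5,0,0,0],
  [0.06,0,0,0.5,0,0,0],
  [0.06,0,0,0.5,0,0,0],
  [0.06,0,0,0.5,0,0,0],
  [0.06,0,0,0.3,0,0,0],
  [0.06,0,0,0.2,0,0,0],
  [0.06,0,0,0,0,0,0],
])

```text
time: 10.6
position: [0.4519, -0.2321, 0.2406]
tool_rot: [-0.689, 0.725, 0.001, -0.0]
ft_force: [0.2, 0.8, -1.2]
grip_width: 0.0408
```

```bash
python3 -c "
from h import *
go(.4523,-.2316,.172,-92.9)
for n in('side','top'):
    p,d=eyes.camera(n); np.savez(n+'7.npz',p=p,d=d); cv2.imwrite(f'pics/{n}7.png',cv2.resize(p[100:200,260:380] if n=='side' else p[130:240,260:400],None,fx=5,fy=5,interpolation=cv2.INTER_CUBIC)[:,:,::-1])
"
```

```text
t 10.6 grasp [ 0.4518 -0.2319  0.0766] yaw -92.89 tilt [-0.0009  0.0008] w 0.0408 F [ 0.19  0.85 -1.2 ] q [-0.69  0.64  1.86 -0.    0.65  0.93]
 rot units [0.007 0.005 0.001]  shift (cur axes) [-0.022 -0.01  -3.816]  shift (final axes) [-0.019 -0.013 -3.816]
```

View pics/side7.png

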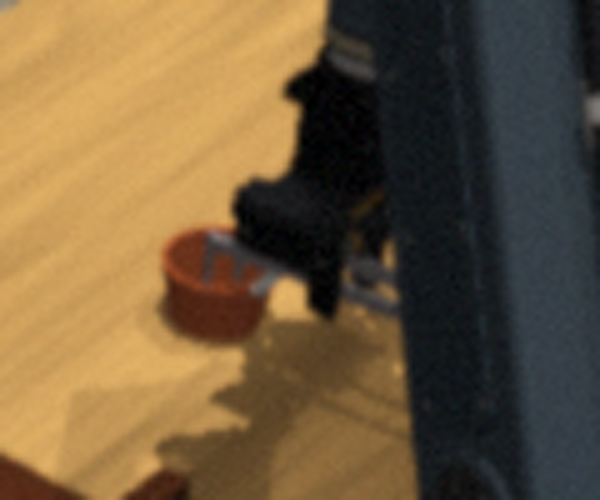

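Call:
step_arm([
  [0.06,0,0,-0.3,0,0,0],
  [0.06,0,0,-0.5,0,0,0],
  [0.06,0,0,-0.5,0,0,0],
  [0.06,0,0,-0.5,0,0,0],
  [0.06,0,0,-0.5,0,0,0],
  [0.06,0,0,-0.5,0,0,0],
  [0.06,0,0,-0.5,0,0,0],
  [0.06,0,0,-0.3,0,0,0],
  [0.06,0,0,-0.2,0,0,0],
  [0.06,0,0,0,0,0,0],
])

```text
time: 11.7
position: [0.4521, -0.2321, 0.3373]
tool_rot: [-0.689, 0.725, -0.001, 0.0]
ft_force: [0.4, -0.7, -0.5]
grip_width: 0.0411
```

```bash
python3 -c "
from h import *
a=np.radians(-2.9);R=np.array([[np.cos(a),-np.sin(a)],[np.sin(a),np.cos(a)]])
t=np.array([.582,.2223])-R@[.095,-.001]; print(t)
go(t[0],t[1],.122,-92.9)
for n in('side',):
    p,d=eyes.camera(n); np.savez(n+'8.npz',p=p,d=d); cv2.imwrite(f'pics/{n}8.png',cv2.resize(p[70:200,260:380] if n=='side' else p[130:240,260:400],None,fx=5,fy=4.5,interpolation=cv2.INTER_CUBIC)[:,:,::-1])
"
```

```text
[0.48717225 0.22810505]
t 11.7 grasp [ 0.4524 -0.2324  0.1733] yaw -92.89 tilt [ 0.0016 -0.0013] w 0.0411 F [ 0.36 -0.74 -0.52] q [-0.69  0.47  1.79  0.    0.88  0.93]
 rot units [-0.012 -0.008  0.002]  shift (cur axes) [-18.46   -0.469   2.03 ]  shift (final axes) [-18.458  -0.469   2.052]
```

View pics/side8.png

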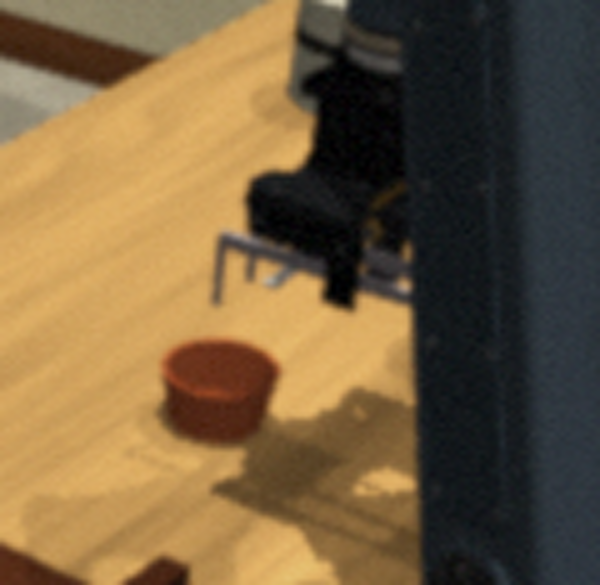

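Call:
step_arm([
  [0.06,-0.3,0,0,0,0,0],
  [0.06,-0.6,-0.05,0,0,0,0],
  [0.06,-0.8,-0.05,0,0,0,0],
  [0.06,-0.9,-0.05,0,0,0,0],
  [0.06,-0.9,-0.05,0,0,0,0],
  [0.06,-0.9,-0.05,0,0,0,0],
  [0.06,-0.9,-0.05,0,0,0,0],
  [0.06,-0.9,-0.05,0,0,0,0],
  [0.06,-0.9,-0.05,0,0,0,0],
  [0.06,-0.9,-0.05,0,0,0,0],
])

```text
time: 12.75
position: [0.4728, -0.0308, 0.3357]
tool_rot: [-0.689, 0.724, 0.001, -0.0]
ft_force: [0.6, -0.5, -1.0]
grip_width: 0.0409
```

Call:
step_arm([
  [0.06,-0.9,0,0,0,0,0],
  [0.06,-0.9,0,0,0,0,0],
  [0.06,-0.9,0,0,0,0,0],
  [0.06,-0.9,0,0,0,0,0],
  [0.06,-0.9,0,0,0,0,0],
  [0.06,-0.9,0,0,0,0,0],
  [0.06,-0.9,0,0,0,0,0],
  [0.06,-0.9,0,0,0,0,0],
  [0.06,-0.9,0,0,0,0,0],
  [0.06,-0.8,0,0,0,0,0],
])

```text
time: 13.75
position: [0.4834, 0.1913, 0.3356]
tool_rot: [-0.689, 0.724, 0.001, -0.001]
ft_force: [0.9, 0.4, -1.3]
grip_width: 0.0409
```

```bash
python3 -c "
from h import *
go(.4872,.2281,.122,-92.9)"
```

```text
t 13.75 grasp [0.4831 0.1913 0.1716] yaw -92.82 tilt [-0.0021  0.    ] w 0.0409 F [ 0.9   0.42 -1.3 ] q [0.16 0.49 1.76 0.   0.89 1.78]
 rot units [ 0.015 -0.001  0.01 ]  shift (cur axes) [-1.478 -0.084  1.984]  shift (final axes) [-1.478 -0.077  1.984]
```

Call:
step_arm([
  [0.06,-0.6,-0.04,0.1,0,0,0],
  [0.06,-0.45,-0.04,0.3,0,0,0],
  [0.06,-0.3,0,0.4,0,0,0],
  [0.06,-0.1,0,0.4,0,0,0],
  [0.06,0,0,0.4,0,0,0],
  [0.06,0,0,0.3,0,0,0],
  [0.06,0,0,0.1,0,0,0],
  [0.06,0,0,0,0,0,0],
  [0.06,0,0,0,0,0,0],
  [0.06,0,0,0,0,0,0],
])

```text
time: 14.75
position: [0.4886, 0.2252, 0.2867]
tool_rot: [-0.689, 0.725, -0.0, 0.0]
ft_force: [0.7, 0.2, -0.5]
grip_width: 0.0413
```

```bash
python3 -c "
from h import *
go(.4872,.2281,.122,-92.9)
for n in('side','top'):
    p,d=eyes.camera(n); np.savez(n+'9.npz',p=p,d=d); cv2.imwrite(f'pics/{n}9.png',cv2.resize(p[140:260,160:300] if n=='side' else p[120:240,140:280],None,fx=5,fy=5,interpolation=cv2.INTER_CUBIC)[:,:,::-1])
"
```

```text
t 14.75 grasp [0.4888 0.2253 0.1227] yaw -92.91 tilt [0.001  0.0002] w 0.0413 F [ 0.69  0.18 -0.5 ] q [0.22 0.58 1.76 0.   0.8  1.85]
 rot units [-0.007  0.002 -0.001]  shift (cur axes) [-0.111  0.063  0.028]  shift (final axes) [-0.111  0.063  0.028]
```

View pics/side9.png

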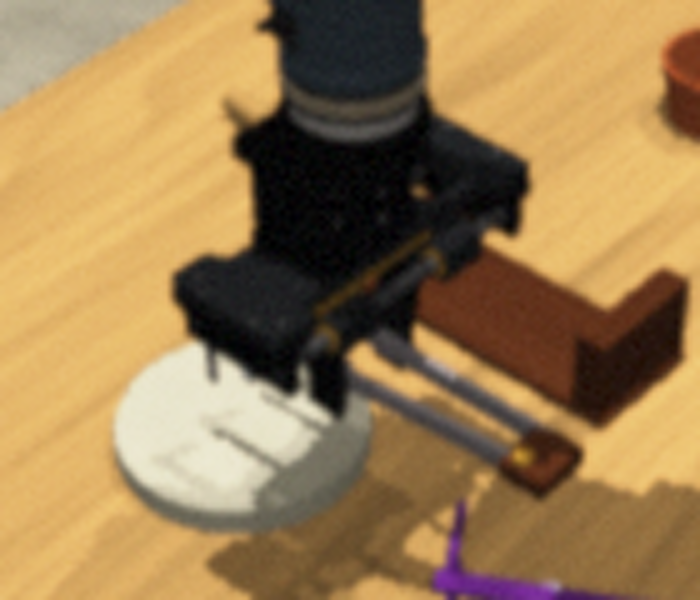

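View pics/top9.png

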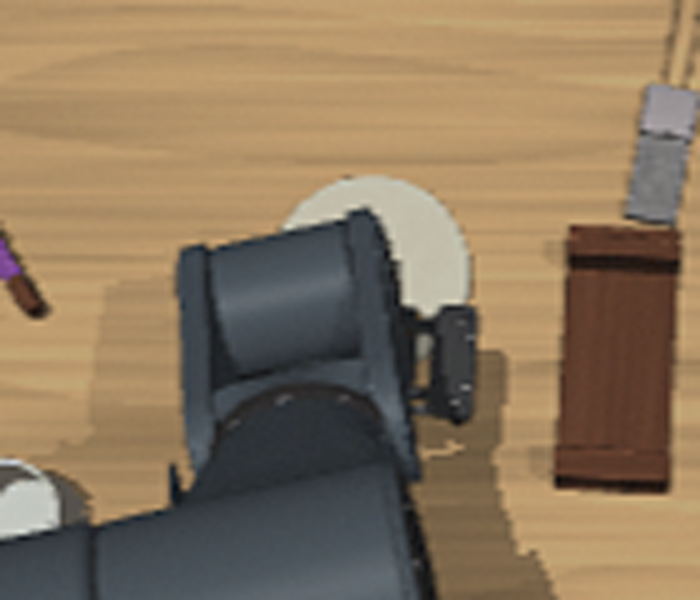

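Call:
step_arm([
  [0.06,0.16,-0.01,0,0,0,-0.3],
  [0.06,0.32,-0.02,0,0,0,-0.6],
  [0.06,0.48,-0.03,0,0,0,-0.9],
  [0.06,0.48,-0.03,0,0,0,-0.9],
  [0.06,0.48,-0.03,0,0,0,-0.9],
  [0.06,0.48,-0.03,0,0,0,-0.9],
  [0.06,0.48,-0.03,0,0,0,-0.9],
  [0.06,0.48,-0.03,0,0,0,-0.9],
  [0.06,0.48,-0.03,0,0,0,-0.9],
  [0.06,0.48,-0.03,0,0,0,-0.9],
])

```text
time: 15.85
position: [0.5395, 0.1357, 0.2866]
tool_rot: [0.971, -0.24, 0.0, -0.0]
ft_force: [0.7, -0.4, -1.5]
grip_width: 0.041
```

Call:
step_arm([
  [0.06,0.48,-0.03,0,0,0,-0.9],
  [0.06,0.48,-0.03,0,0,0,-0.9],
  [0.06,0.48,-0.03,0,0,0,-0.9],
  [0.06,0.48,-0.03,0,0,0,-0.9],
  [0.06,0.48,-0.03,0,0,0,-0.9],
  [0.06,0.48,-0.03,0,0,0,-0.9],
  [0.06,0.32,-0.02,0,0,0,-0.6],
  [0.06,0.16,-0.01,0,0,0,-0.3],
  [0.06,0,0,0,0,0,0],
  [0.06,0,0,0,0,0,0],
])

```text
time: 16.85
position: [0.6203, 0.1323, 0.2863]
tool_rot: [0.981, 0.193, -0.0, -0.0]
ft_force: [-0.2, -0.7, -1.6]
grip_width: 0.0409
```

```bash
python3 -c "
from h import *
a=np.radians(112.1);R=np.array([[np.cos(a),-np.sin(a)],[np.sin(a),np.cos(a)]])
t=np.array([.582,.2223])-R@[.095,-.001]; print(t)
go(t[0],t[1],.122,22.1)
for n in('side','top'):
    p,d=eyes.camera(n); np.savez(n+'10.npz',p=p,d=d); cv2.imwrite(f'pics/{n}10.png',cv2.resize(p[140:260,160:300] if n=='side' else p[120:240,140:280],None,fx=5,fy=5,interpolation=cv2.INTER_CUBIC)[:,:,::-1])
"
```

```text
[0.61681478 0.13390356]
t 16.85 grasp [0.6202 0.1323 0.1223] yaw 22.26 tilt [-0.0005 -0.    ] w 0.0409 F [-0.18 -0.65 -1.55] q [ 0.03  0.68  1.51 -0.    0.95 -0.35]
 rot units [-0.001  0.003  0.02 ]  shift (cur axes) [-0.104 -0.113  0.01 ]  shift (final axes) [-0.104 -0.113  0.01 ]
```

View pics/side10.png

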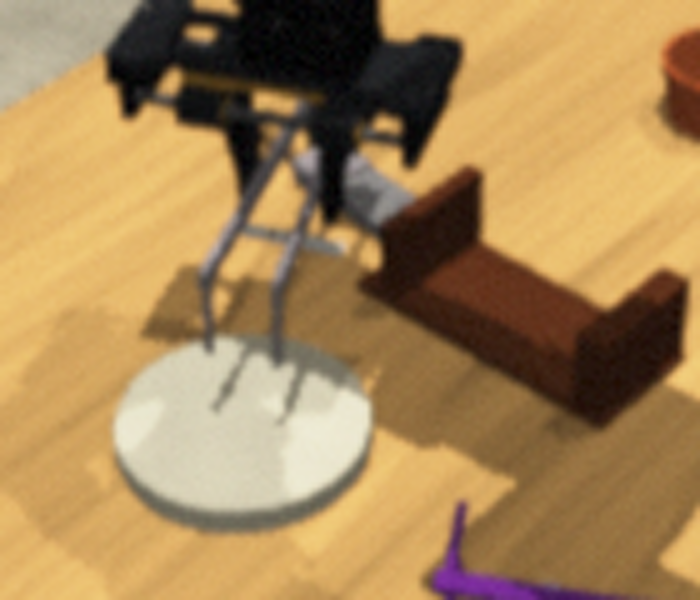

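View pics/top10.png

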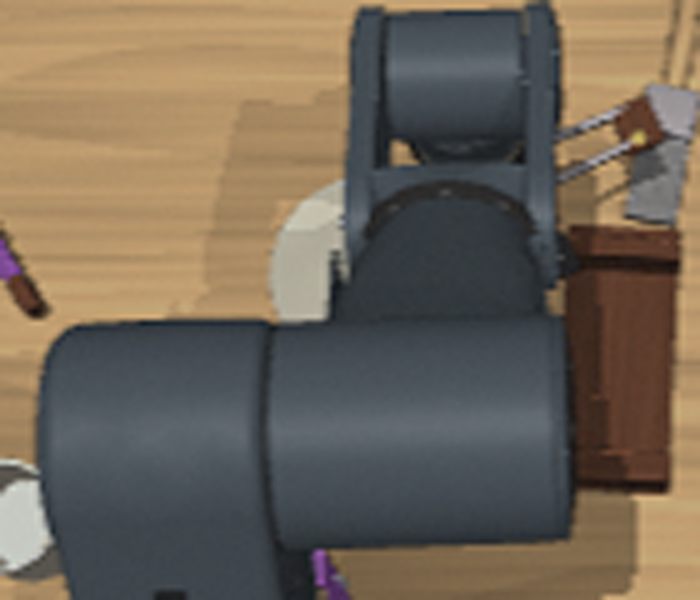

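Call:
step_arm([
  [0.06,-0.1,-0.11,0,0,0,0],
  [0.08,0,0,0,0,0,0],
  [0.1,0,0,0,0,0,0],
  [0.13,0,0,0,0,0,0],
  [0.16,0,0,0,0,0,0],
  [0.18,0,0,0,0,0,0],
  [0.2,0,0,0,0,0,0],
  [0.22,0,0,0,0,0,0],
  [0.24,0,0,0,0,0,0],
  [0.25,0,0,0,0,0,0],
], squeeze=10)

```text
time: 17.95
position: [0.6172, 0.1339, 0.2862]
tool_rot: [0.981, 0.193, -0.0, 0.0]
ft_force: [-1.0, -1.2, -1.2]
grip_width: 0.033
```

Call:
step_arm([
  [0.26,0,0,0,0,0,0],
  [0.26,0,0,0,0,0,0],
  [0.26,0,0,0,0,0,0],
  [0.26,0,0,0,0,0,0],
  [0.26,0,0,0,0,0,0],
  [0.26,0,0,0,0,0,0],
  [0.26,0,0,0,0,0,0],
  [0.26,0,0,0,0,0,0],
  [0.26,0,0,0,0,0,0],
  [0.26,0,0,0,0,0,0],
])

```text
time: 18.95
position: [0.6172, 0.1338, 0.2862]
tool_rot: [0.981, 0.193, 0.0, -0.0]
ft_force: [0.5, 0.1, -1.2]
grip_width: 0.0321
```

```bash
python3 -c "
from h import *
go(.6168,.1339,.122,22.1)
W=[]
for k in range(3):
    p,d=eyes.camera('side'); W.append(p.astype(float)); print(status.get_obs()['grip_width'])
P=np.mean(W,0).astype(np.uint8); np.savez('side11.npz',p=P,d=d)
cv2.imwrite('pics/side11.png',cv2.resize(P[150:220,190:240],None,fx=9,fy=8.5,interpolation=cv2.INTER_CUBIC)[:,:,::-1])
"
```

```text
t 18.95 grasp [0.6172 0.1338 0.1222] yaw 22.31 tilt [0. 0.] w 0.0321 F [ 0.48  0.13 -1.24] q [ 0.04  0.68  1.51  0.    0.95 -0.35]
 rot units [-0.    -0.     0.026]  shift (cur axes) [-0.014 -0.008  0.01 ]  shift (final axes) [-0.014 -0.008  0.01 ]
0.03268755484412839
0.032174596312418265
0.03273914262010729
```

View pics/side11.png

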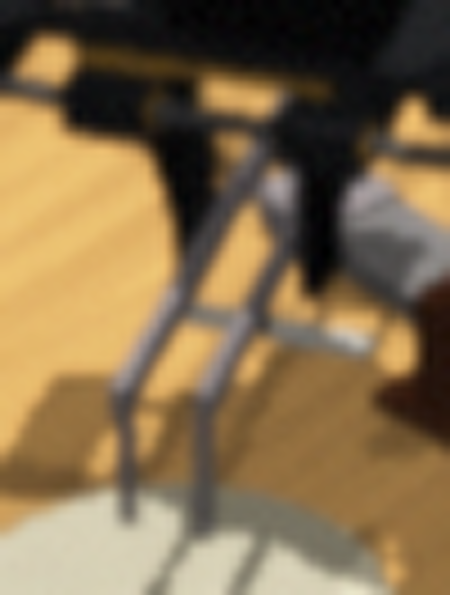

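```bash
cat > tip.py <<'E'
from h import *
def prongs(P,g,yaw,rows,lo,hi):
    a=np.radians(yaw+90);ex=np.array([np.cos(a),np.sin(a),0]);ey=np.array([-np.sin(a),np.cos(a),0])
    S=cv2.cvtColor(P,cv2.COLOR_RGB2HSV)[...,1].astype(float)
    for v in rows: print(v,"sat",S[v,lo:hi].astype(int).tolist())
E
python3 - <<'E'
from tip import *
P=np.load('side11.npz')['p']; prongs(P,None,22.3,range(198,213,1),198,220)
P=np.load('side10.npz')['p']; prongs(P,None,22.3,range(195,213,2),196,222)
E
```

```text
198 sat [145, 144, 145, 137, 100, 42, 89, 139, 144, 145, 149, 148, 136, 98, 40, 62, 125, 144, 142, 143, 147, 145]
199 sat [147, 146, 144, 140, 122, 62, 95, 137, 143, 144, 150, 147, 134, 98, 49, 84, 134, 144, 145, 147, 149, 143]
200 sat [145, 146, 146, 146, 137, 83, 87, 131, 142, 146, 147, 148, 138, 101, 48, 91, 138, 146, 149, 143, 146, 143]
201 sat [148, 147, 148, 144, 137, 97, 83, 131, 138, 145, 148, 144, 137, 103, 52, 88, 133, 146, 147, 145, 146, 144]
202 sat [147, 146, 144, 141, 138, 99, 84, 129, 143, 147, 146, 147, 141, 105, 51, 88, 137, 146, 146, 150, 148, 145]
203 sat [147, 147, 145, 139, 136, 98, 81, 129, 139, 143, 144, 145, 137, 107, 56, 84, 133, 144, 145, 147, 146, 144]
204 sat [148, 148, 142, 138, 134, 90, 67, 120, 141, 149, 147, 148, 140, 102, 56, 83, 129, 148, 147, 144, 145, 144]
205 sat [147, 147, 145, 139, 134, 80, 51, 112, 139, 145, 141, 141, 134, 97, 49, 72, 130, 140, 142, 142, 147, 146]
206 sat [146, 137, 139, 132, 124, 68, 45, 93, 111, 117, 116, 114, 112, 87, 40, 62, 113, 127, 134, 136, 142, 143]
207 sat [121, 111, 100, 84, 81, 60, 43, 56, 70, 71, 70, 64, 65, 49, 26
[... 975 characters left out ...]
52, 149, 145, 145, 143, 145, 144, 144, 134, 94, 53, 95, 141, 147, 143, 144, 144]
203 sat [143, 146, 144, 135, 111, 66, 104, 139, 142, 150, 148, 147, 146, 142, 143, 147, 144, 140, 108, 59, 105, 143, 145, 146, 139, 147]
205 sat [143, 146, 147, 141, 123, 77, 86, 131, 138, 141, 142, 139, 144, 140, 135, 140, 143, 134, 94, 62, 110, 144, 144, 149, 143, 144]
207 sat [139, 133, 118, 106, 98, 53, 57, 65, 66, 69, 68, 72, 68, 70, 67, 77, 71, 65, 43, 42, 80, 106, 119, 121, 140, 142]
209 sat [83, 65, 47, 42, 43, 37, 40, 40, 40, 39, 41, 41, 44, 40, 47, 46, 46, 41, 29, 25, 30, 49, 49, 58, 57, 68]
211 sat [40, 38, 36, 40, 37, 38, 39, 38, 37, 38, 38, 41, 40, 42, 40, 39, 40, 43, 37, 29, 34, 43, 45, 49, 42, 46]
```

Run:
```python
from tip import *
def gap(f,g,yaw,rows,r1,r2):
    P=np.load(f)['p'];S=cv2.cvtColor(P,cv2.COLOR_RGB2HSV)[...,1].astype(float)
    a=np.radians(yaw+90-0.0);ex=np.array([np.cos(a),np.sin(a),0]);ey=np.array([-np.sin(a),np.cos(a),0]);o=np.array([*g,0])
    out=[]
    for v in rows:
        q=[]
        for (lo,hi),xt in((r1,.095),(r2,.0945)):
            w=np.clip(140-S[v,lo:hi],0,None);u=(w*np.arange(lo,hi)).sum()/w.sum()
            c,d=ray('side',u,v);s=(xt-(c-o)@ex)/(d@ex);X=c+s*d;q.append((X-o)@ey)
            z=X[2]
        out.append([q[0]*1e3,q[1]*1e3,(q[1]-q[0])*1e3,z*1e3])
    out=np.array(out);print(f,np.round(out.mean(0),2),np.round(out.std(0),2))
gap('side10.npz',(.6202,.1323),22.26,range(199,205),(198,205),(211,219))
gap('side11.npz',(.6172,.1338),22.31,range(200,205),(200,207),(208,216))
```

```text
side10.npz [-15.93  25.47  41.4  108.53] [0.51 0.23 0.48 6.25]
side11.npz [ -9.36  15.79  25.14 106.99] [0.27 0.12 0.17 5.17]
```

Call:
step_arm([
  [0.265,0,0,0,0,0,0],
  [0.27,0,0,0,0,0,0],
  [0.27,0,0,0,0,0,0],
  [0.27,0,0,0,0,0,0],
  [0.27,0,0,0,0,0,0],
  [0.27,0,0,0,0,0,0],
  [0.27,0,0,0,0,0,0],
  [0.27,0,0,0,0,0,0],
  [0.27,0,0,0,0,0,0],
  [0.27,0,0,0,0,0,0],
])

```text
time: 20.1
position: [0.6172, 0.1339, 0.2863]
tool_rot: [0.981, 0.193, 0.0, -0.0]
ft_force: [-0.4, 0.2, -0.4]
grip_width: 0.0319
```

```bash
cat > chk.py <<'E'
from h import *
import sys
tag=sys.argv[1]
go(.6168,.1339,.122,22.1)
W=[];w=[]
for k in range(10):
    p,d=eyes.camera('side'); W.append(p.astype(float)); w.append(status.get_obs()['grip_width'])
print('width mean',np.mean(w),np.std(w))
P=np.mean(W,0).astype(np.uint8); np.savez(f'side{tag}.npz',p=P,d=d)
cv2.imwrite(f'pics/side{tag}.png',cv2.resize(P[165:215,195:240],None,fx=14,fy=12,interpolation=cv2.INTER_CUBIC)[:,:,::-1])
S=cv2.cvtColor(P,cv2.COLOR_RGB2HSV)[...,1].astype(float)
o_=status.get_obs();M=Ro.from_quat(o_['tool_rot']).as_matrix();ex=-M[:,1];ey=-M[:,0];o=o_['position']
out=[]
for v in range(200,205):
    q=[]
    for (lo,hi),xt in(((200,207),.095),((208,216),.095)):
        ww=np.clip(140-S[v,lo:hi],0,None);u=(ww*np.arange(lo,hi)).sum()/ww.sum()
        c,dd=ray('side',u,v);s=(xt-(c-o)@ex)/(dd@ex);q.append((c+s*dd-o)@ey)
    out.append([q[0]*1e3,q[1]*1e3,(q[1]-q[0])*1e3])
print('prongs y, c-c (mm)',np.round(np.mean(out,0),2))
E
python3 chk.py 12
```

```text
t 20.1 grasp [0.6172 0.1339 0.1223] yaw 22.31 tilt [0. 0.] w 0.0319 F [-0.39  0.2  -0.39] q [ 0.04  0.68  1.51  0.    0.95 -0.35]
 rot units [-0.    -0.     0.027]  shift (cur axes) [-0.014 -0.007  0.01 ]  shift (final axes) [-0.014 -0.007  0.01 ]
width mean 0.031998278657253285 0.00019696709791395362
prongs y, c-c (mm) [-9.21 15.58 24.78]
```

View pics/side12.png

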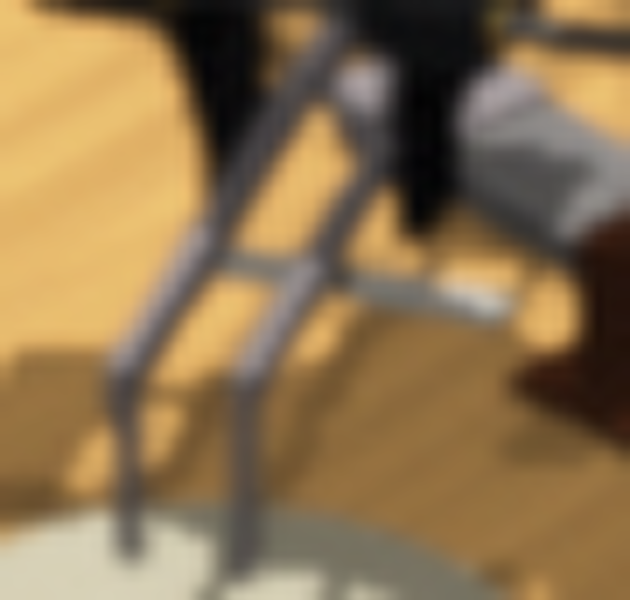

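Run:
```python
from h import *
a=np.load('side0.npz')['p'];b,_=eyes.camera('side');c=np.load('top0.npz')['p'];d,_=eyes.camera('top')
cv2.imwrite('pics/cmp.png',cv2.resize(np.vstack([np.hstack([a,b]),np.hstack([c,d])]),(800,600))[:,:,::-1])
```

```text
(no output)
```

View pics/cmp.png

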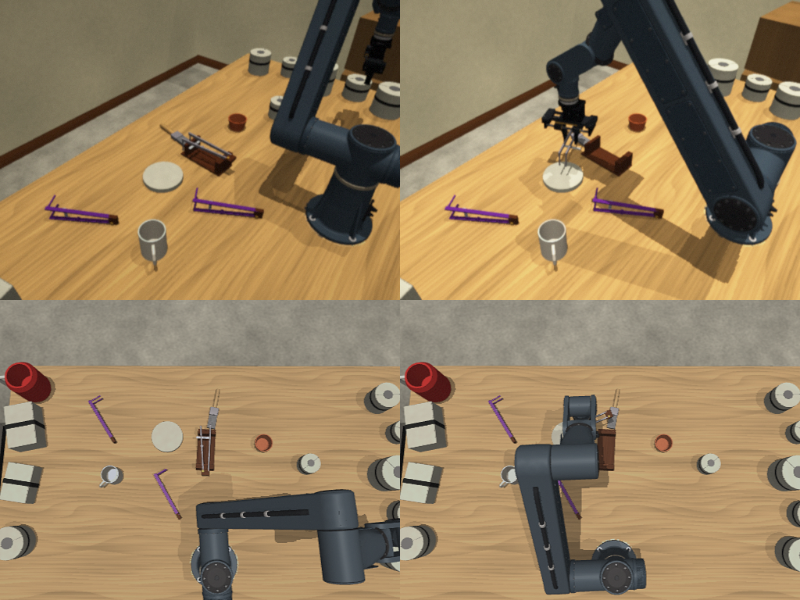

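Before and after pictures match for the pot, mug, mould, brush and purple look-alikes. The prongs hang over the bat, so I'm handing in.

```bash
python3 -c "
from rig import status,robot
o=status.get_obs();print(o['time'],o['grip_width'],o['ft_force'])
print(robot.hand_in())"
```

```text
20.7 0.03191975069189716 [ 0.07932451 -0.34454873 -0.90484341]
the job is handed in; nothing more can be done
None
```

The job is handed in at 20.7 s. The tongs are held at the mark, with the tips about 45 mm clear above the bat.

- **Pick-up:** I gripped the tongs at a width of about 41 mm, which leaves a tip gap of about 35 mm, and lifted them level. I saw no slip.
- **Dip:** Both tips went about 30 mm below the pot's rim. The only force showing was the tongs' weight, and the pot did not move.
- **Over the bat:** I carried them spread to the bat and swung the hand round about the tips, so that the side camera could see the gap. Then I squeezed with the jaw position as the stop and a 10 N cap.

**Last checks:**
- The gripped width averaged 32.0 mm, with a scatter of 0.2 mm.
- The prongs measured 24.8 mm centre to centre, against 24 mm wanted. That view also read about 0.7 mm high with the tongs spread.
- The pot, mug, mould, brush and purple look-alikes looked unmoved in both views.

**What disagreed or could not be checked:**
- The side view puts the middle of the tips about 4 mm to one side of where I expected. This could be a slight turn of the tongs in the grip or camera calibration. The tips are still well inside the bat.
- The two dark lines on the gauge were too fine to make out at this camera resolution. The mark therefore rests on the gripped width and the prong spacing.

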